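# Pack the pellet die into its case

### The job

The pellet is out: take the pellet die apart and pack it away in its open foam-lined case. Work down the stack - first draw the plunger and put it away while the die body stays on the brass ejector ring, then the body, then the ring - and pack the separate vacuum base too, each part upright and right down in the foam recess made for it. Do not tip a die part over, and do not knock over or push away the beaker and the red-capped vial.

Things in the scene. Friction and masses are not known exactly. Their poses are not given: they have to be found in the camera images.
- plunger_head (a point): Plunger, top of the stack: dark knurled head, diameter 24, 18 mm high, on a bright steel stem, diameter 13, 42 mm long, pointing down; the stem hangs in the 16 mm bore of the die body, the head rests on the body's top. Point: centre of the head, 9 mm below its top, 51 mm above the stem's end, 73 mm above the table in the stack; z up along the stem. About 0.1 kg.
- die_body_center (a point): Die body, middle of the stack: bright steel cylinder, diameter 40, 40 mm high, 16 mm bore right through, thin black O-ring near its lower end. Its lowest 4 mm sit in the seat in the ejector ring's top (1.5 mm play). Point: its centre, half-way up, 44 mm above the table in the stack; z up along the bore. About 0.3 kg.
- ring_center (a point): Ejector ring, bottom of the stack, standing on the table: brass, outer diameter 54, 28 mm high, bore 30 mm, with a seat 43 mm wide and 4 mm deep in its top for the die body and a dark window in its side. Point: on its axis, half-way up; z up. About 0.2 kg.
- vac_base_center (a point): Vacuum base, standing alone on the table: dark steel disc, diameter 64, 26 mm high, with a bright spigot (15 mm wide, 3 mm high) on top; a brass hose nozzle, 7 mm thick, sticks out of its side along the point's +x to 43 mm from the axis, 20 mm above the underside. Point: centre of the disc, 13 mm above the underside; z up. About 0.4 kg.
- nest_plunger_floor (a point): Place of the plunger, a black foam block, 91 mm square, one of four (2 by 2) in the open black 200 mm case (lid leaning back behind); foam top and case walls 54 mm above the table. Narrow yellow-lined well, 18 mm wide, 48 mm deep, mouth 34 mm wide (45 degree lead-in, upper 8 mm). The stem hangs in it, the head's edge rests on the lead-in, its underside 5 mm below the foam top. Point: centre of the well's floor, 6 mm above the table; z up.
- nest_body_floor (a point): Place of the die body, a black foam block, 91 mm square, one of four (2 by 2) in the open black 200 mm case (lid leaning back behind); foam top and case walls 54 mm above the table. Round yellow-lined recess 15 mm deep, 45 mm wide at the floor, 61 mm at the mouth (45 degree lead-in, upper 8 mm). Point: centre of the recess floor, 39 mm above the table; z up, x and y along the block's sides.
- nest_ring_floor (a point): Place of the ejector ring, a black foam block, 91 mm square, one of four (2 by 2) in the open black 200 mm case (lid leaning back behind); foam top and case walls 54 mm above the table. Round yellow-lined recess 15 mm deep, 59 mm wide at the floor, 75 mm at the mouth (45 degree lead-in, upper 8 mm). A yellow stud, 18 mm wide, 8 mm high, stands in its middle and enters the bore. Point: centre of the recess floor, 39 mm above the table; z up, x and y along the block's sides.
- nest_base_floor (a point): Place of the vacuum base, a black foam block, 91 mm square, one of four (2 by 2) in the open black 200 mm case (lid leaning back behind); foam top and case walls 54 mm above the table. Round yellow-lined recess 15 mm deep, 69 mm wide at the floor, 85 mm at the mouth (45 degree lead-in, upper 8 mm). The nozzle stays above the foam, pointing any way. Point: centre of the recess floor, 39 mm above the table; z up, x and y along the block's sides.
- beaker_center (a point): Small empty glass beaker, 43 mm wide and 56 mm high, standing about 9 cm from the stack. The point is its centre, half-way up. Not to be disturbed.
- vial_red_center (a point): Glass vial with a red cap, 25 mm in diameter and 47 mm high, standing about 9 cm from the vacuum base, beside a white-capped one. The point is its centre, half-way up. Not to be disturbed.
There are look-alikes about, which are no part of the job. What is shaped like the part that bears nest_base_floor but green is not meant.

How it is judged:
By the outcome, as a careful person would: the job done as asked, in the order asked, and still so for the second after the job is handed in, with the robot touching nothing.
It also fails if it takes over 104 s, if anything falls off the work surface, if the arm or the gripper's body presses on something with over 40 N, if the wrist force passes 120 N, or if a joint passes its speed limit or range.

### The arm

A 7-joint arm with a two-finger parallel gripper is mounted at the origin on a cart in front of the work surface, level with it; the furniture and walls round the work are solid. World frame = base frame: x ahead of the robot, y to its left, z up, the work surface at z = 0. Lengths are in m, angles in degrees, forces in N, time in s.
With the tool pointing down it reaches from about 0.425 to 0.825 m from the base axis. Payload 3.6 kg.
Tool frame: the origin (TCP) lies midway between the tips of the shut fingers; the grasp point (between the pads) lies 19 mm behind it; z points along the fingers, y is the line along which they close (so a half turn about z gives the same grasp; the last joint's range is limited). The gripper opens to 85 mm and grips with 20 to 120 N. Pads are 22 mm wide; open, the fingers measure 114 mm over their backs; the gripper's body (76 mm by 85 mm) begins 54 mm behind the grasp point. The pads swing forward as they close: fully open they stand 13 mm farther back than shut.
Start: joints at [-74.169, 35.231, -0.722, 81.555, 0.464, 63.22, -2.315], TCP at [0.194, 0.62, 0.231] pointing down, gripper open.
Joint ranges: [-178.69, 178.69], [-17.37, 117.87], [-77.05, 75.6], [15.02, 138.74], [-78.02, 258.01], [0.78, 113.62], [-162.83, 162.83]. Speed limits (degrees/s): [159.86, 159.86, 180, 180, 180, 180, 180].

### API

Orientations are given as [roll, pitch, yaw] about the fixed x, y, z axes, in that order (R = Rz(yaw) Ry(pitch) Rx(roll)).
In Python, from plant import robot gives the robot as it stands.
- The arm moves only by the tool send_rows, never from a script. Its argument "deltas" is a list of rows, each a list of 7 numbers: the turn, a rotation vector about the world's x, y, z in degrees, then the shift along the world's x, y, z in cm, then the closure, from -1 (fully open) to 1 (shut). A call has 1 to 10 rows; each row is the pose to reach, as a shift and turn from the pose commanded when the call began; what a row does not reach only later rows make up. A row lasts 1/12 s, in which the tool goes at most 41.7 mm and 7.16 degrees, less where a joint would pass 70% of its speed; a pose out of reach is approached as far as the arm can. A call with a gripper value outside its range is refused whole. The fingers move at their own pace and stop on an object; the grip force is fixed at half the most. Time passes only in rows, so rows that repeat a pose let the fingers close. It gives the time, the measured TCP pose, the force, the opening and the grip force at its end, in the units of the state.
- robot.read_state(): the state, without advancing time (a new reading comes with each control period).
- robot.grab_frame(name): name is "scene" or "top" or "wrist"; returns the picture (400x640x3 uint8, red, green, blue); there is no depth.
- robot.calibration(name): a dict with "mtx" (3x3 intrinsics, pixels), "view" (4x4, takes a point from world to camera coordinates); the wrist camera has in their place "mount" (4x4, takes a point from camera to tool coordinates, whose origin is the TCP and whose axes are the flange's). Camera axes: x right, y down, z forward; pixel columns grow to the right and rows downward; lengths in m; the calibration is good to about 2 mm. A picture is of the moment at which its call begins: read the wrist's pose just before it. calibration takes no time and is no camera call.
- robot.sign_off(): hands the job in; it is judged then, once.
The state is a dict: "t": time; "qpos": joint angles; "qvel": joint speeds; "effort": joint torques, N m; "eef_pos": TCP position; "tool_rot": TCP orientation; "contact_force": force on the tool from outside, world axes, zero at the start; "ft_torque": the same for the moment, N m; "width": finger opening in m; "grasp_force": force on a finger pad.
Only numpy, scipy, OpenCV 4.12 (cv2) and the standard library are available. Lean on these libraries where they do the work, as an engineer would, in place of code of your own. Each camera call takes 0.05 s, during which the arm holds its last target. There are 200 camera calls.

## Working session

There is one attempt and no reset: what is moved stays moved. The work goes in short steps, Python scripts to look and compute and a tool call to move; the robot and the scene stay as the last step left them, time stands still between calls to the robot, and variables do not carry over. Pictures are saved under pics/ and viewed, at most 14 in all, crops included, and the job is handed in when it is done.

Besides the shell and the picture viewer there is one more tool, called after "Emit:" as name(argument=value, ...) on one line, values as JSON. send_rows: Moves the arm, as the interface text tells. Its arguments: {"type":"object","properties":{"deltas":{"type":"array","items":{"type":"array","items":{"type":"number"}}}},"required":["deltas"]}

```bash
ls; mkdir -p pics; python3 - <<'E'
from plant import robot
import cv2,json
for n in("scene","top"):
    f=robot.grab_frame(n); cv2.imwrite(f"pics/{n}0.png",f[:,:,::-1])
    c=robot.calibration(n); print(n,{k:(v.round(4).tolist() if hasattr(v,'round') else v) for k,v in c.items()})
c=robot.calibration("wrist");print({k:(v.round(4).tolist() if hasattr(v,'round') else v) for k,v in c.items()})
s=robot.read_state();print(s)
E
```

```text
pics
scene {'mtx': [[422.9246, 0.0, 321.707], [0.0, 422.9246, 200.236], [0.0, 0.0, 1.0]], 'view': [[0.887, -0.4612, -0.0207, -0.4738], [-0.2804, -0.5025, -0.8178, 0.1794], [0.3668, 0.7312, -0.5751, 1.009], [0.0, 0.0, 0.0, 1.0]]}
top {'mtx': [[387.8214, 0.0, 319.924], [0.0, 387.8214, 200.6706], [0.0, 0.0, 1.0]], 'view': [[-0.0156, -0.9997, -0.0166, -0.027], [-0.9957, 0.0171, -0.0914, 0.5288], [0.0917, 0.0151, -0.9957, 1.1215], [0.0, 0.0, 0.0, 1.0]]}
{'mtx': [[312.3563, 0.0, 319.1973], [0.0, 312.3563, 196.3016], [0.0, 0.0, 1.0]], 'mount': [[-0.0005, -0.9661, -0.2582, 0.0656], [1.0, -0.0006, 0.0004, -0.0013], [-0.0005, -0.2582, 0.9661, -0.144], [0.0, 0.0, 0.0, 1.0]]}
{'t': 0.1, 'qpos': array([-74.17042665,  35.28406264,  -0.72274807,  81.63251054,
         0.46353425,  63.22007183,  -2.31440258]), 'qvel': array([ 0.03917176, -0.13191515,  0.17092335, -0.24140111, -0.11844744,
        0.03533473,  0.05410577]), 'effort': array([ 1.02441787e-03, -4.70378566e+01,  2.60137701e-01, -1.71570432e+01,
        1.00622574e-02,  5.85684655e-03,  1.61084031e-06]), 'eef_pos': array([0.19359326, 0.61977428, 0.23024785]), 'tool_rot': array([-1.79866218e+02,  1.25728672e-03,  1.62655840e+02]), 'contact_force': array([-0.05264864,  0.15444477, -0.70664321]), 'ft_torque': array([-0.02947033,  0.01242022, -0.0239229 ]), 'grasp_force': 0.0, 'width': 0.08508842237821154}
```

View pics/scene0.png

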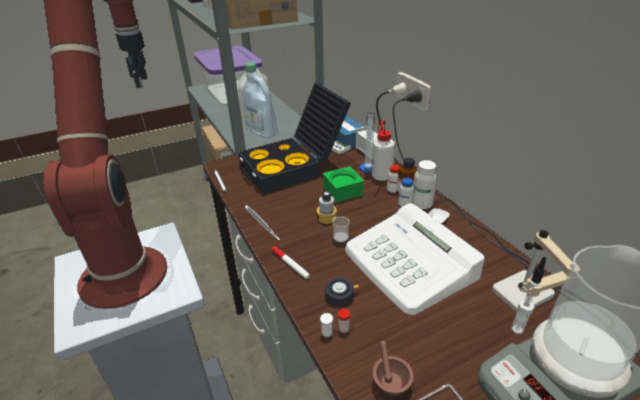

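View pics/top0.png

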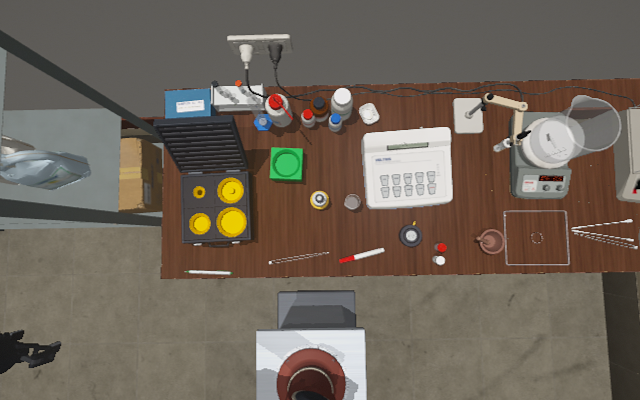

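```bash
cat > h.py <<'E'
from plant import robot
import cv2,numpy as np
from scipy.spatial.transform import Rotation as R
def cam(name,st=None):
    c=robot.calibration(name);K=np.array(c["mtx"])
    if name!="wrist": V=np.linalg.inv(np.array(c["view"]))
    else:
        T=np.eye(4);T[:3,:3]=R.from_euler("xyz",st["tool_rot"],degrees=True).as_matrix();T[:3,3]=st["eef_pos"];V=T@np.array(c["mount"])
    return K,V
def ray(name,uv,z,st=None):
    K,V=cam(name,st);d=V[:3,:3]@np.linalg.solve(K,[uv[0],uv[1],1.]);o=V[:3,3]
    return o+d*(z-o[2])/d[2]
def proj(name,p,st=None):
    K,V=cam(name,st);q=K@(np.linalg.inv(V)@np.append(p,1))[:3];return q[:2]/q[2]
def blobs(img,lo,hi,amin=30):
    m=cv2.inRange(cv2.cvtColor(img,cv2.COLOR_RGB2HSV),lo,hi)
    cs,_=cv2.findContours(m,cv2.RETR_EXTERNAL,cv2.CHAIN_APPROX_NONE)
    return [c for c in cs if cv2.contourArea(c)>=amin]
def rim(name,c,z,st=None):
    "circle fit of a contour's hull cast on plane z: centre, diameter"
    h=cv2.convexHull(c)[:,0,:]
    P=np.array([ray(name,p,z,st)[:2] for p in h])
    A=np.c_[2*P,np.ones(len(P))];s=np.linalg.lstsq(A,(P**2).sum(1),rcond=None)[0]
    return s[:2],2*np.sqrt(s[2]+s[:2]@s[:2])
E
python3 - <<'E'
from h import *
f=cv2.imread("pics/top0.png");g=f[:,:,::-1].copy()
for c in blobs(g,(20,120,80),(35,255,255)):
    print(cv2.boundingRect(c),rim("top",c,.054))
for n,uv,z in [("stack",(319,199.5),.082),("beaker",(352,201),.056),("vac",(411,236),.029),("red",(441,247),.047),("green",(287,164),.05)]: print(n,ray("top",uv,z))
a=cv2.resize(f[155:265,180:260],None,fx=5,fy=5,interpolation=2)
b=cv2.resize(f[180:270,300:460],None,fx=4.9,fy=4.9,interpolation=2)
s=cv2.imread("pics/scene0.png")
b2=cv2.resize(s[185:350,300:380],None,fx=3.3,fy=3.3,interpolation=2)
cv2.imwrite("pics/c1.png",cv2.resize(f[155:275,180:260],None,fx=5,fy=5,interpolation=2))
cv2.imwrite("pics/c2.png",b)
E
```

```text
(189, 213, 22, 22) (array([0.46614994, 0.31178329]), np.float64(0.06230809363918295))
(216, 207, 31, 30) (array([0.46963508, 0.22031314]), np.float64(0.08637254474250317))
(310, 191, 19, 19) (array([ 0.52851001, -0.03363214]), np.float64(0.05352108190052348))
(193, 186, 13, 12) (array([0.55774346, 0.31501427]), np.float64(0.035181222035285814))
(217, 177, 27, 27) (array([0.56095934, 0.2239476 ]), np.float64(0.0763051012299457))
stack [ 0.52628144 -0.0339734   0.082     ]
beaker [ 0.52280859 -0.12805144  0.056     ]
vac [ 0.42022826 -0.2986704   0.029     ]
red [ 0.38775979 -0.37873059  0.047     ]
green [0.63489619 0.05829394 0.05      ]
```

View pics/c2.png

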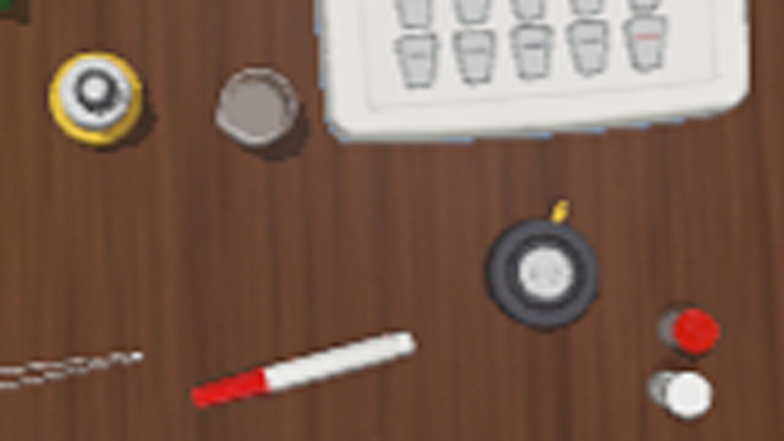

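View pics/c1.png

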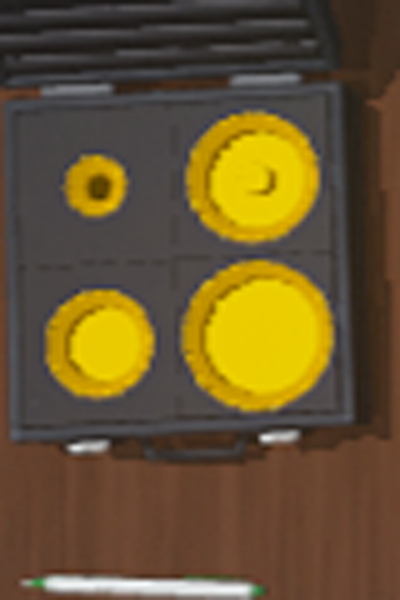

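Top view, candidates:
- **Stack:** (319,200), dark head on steel and brass. It is the only one.
- **Vacuum base:** (411,236), dark disc with a nozzle.
- **Case recesses:** plunger (199,192), ring with stud (231,190), body (200,223), base (232,222).
- **Look-alikes:** the green block at (287,164) is rejected. The white-capped vial is at (440,260) and the red one to be left alone at (441,247). The beaker is at (352,201).

The close crops confirm these choices. I'm moving to hover over the stack.

Emit:
send_rows(deltas=[[0,0,-4,1.5,-3,0,-1],[0,0,-8,3.5,-7,0,-1],[0,0,-12,5.4,-10.6,0,-1],[0,0,-16,7.2,-14.2,0,-1],[0,0,-20,9.0,-17.8,0,-1],[0,0,-24,10.8,-21.4,0,-1],[0,0,-27.66,12.6,-25,0,-1],[0,0,-27.66,14.4,-28.6,0,-1],[0,0,-27.66,16.2,-32.2,0,-1],[0,0,-27.66,18,-35.8,0,-1]])

```text
t: 0.93
eef_pos: [0.374, 0.2605, 0.2312]
tool_rot: [-180.0, -0.0, 135.0]
contact_force: [1.6, -0.9, 0.1]
width: 0.0856
grasp_force: 0.0
```

Emit:
send_rows(deltas=[[0,0,0,1.8,-3.6,-0.5,-1],[0,0,0,3.6,-7.2,-1,-1],[0,0,0,5.4,-10.8,-1.5,-1],[0,0,0,7.2,-14.4,-2,-1],[0,0,0,9,-18,-2.5,-1],[0,0,0,10.8,-21.6,-3,-1],[0,0,0,12.6,-25.2,-3,-1],[0,0,0,14.2,-28,-3,-1],[0,0,0,15.3,-29.6,-3,-1],[0,0,0,15.3,-29.6,-3,-1]])

```text
t: 1.77
eef_pos: [0.5286, -0.0396, 0.2011]
tool_rot: [-179.9, 0.2, 134.5]
contact_force: [-0.1, 0.2, -0.3]
width: 0.0853
grasp_force: 0.0
```

```bash
python3 - <<'E'
from h import *
s=robot.read_state();print(s["t"],s["eef_pos"],s["tool_rot"],s["qpos"].round(1))
f=robot.grab_frame("wrist");cv2.imwrite("pics/w1.png",f[:,:,::-1])
t=robot.grab_frame("top");cv2.imwrite("pics/t1.png",t[:,:,::-1])
print(proj("wrist",[.527,-.0338,.082],s))
E
```

```text
1.7667 [ 0.52855231 -0.03963435  0.20105682] [-179.91333207    0.2301837   134.50755028] [ -7.1  26.9  13.1 104.2  -7.4  49.7  53.9]
[324.29070325 183.97337535]
```

View pics/w1.png

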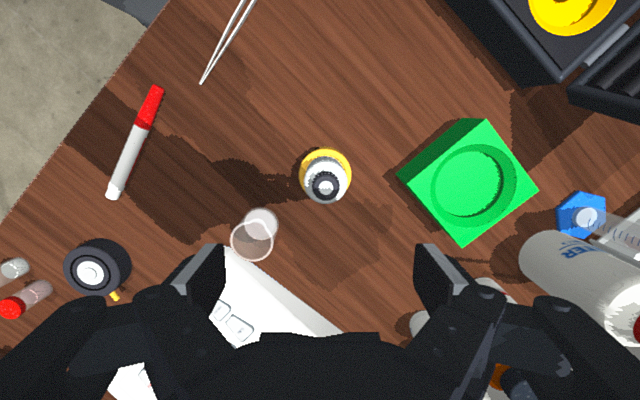

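```bash
python3 - <<'E'
from h import *
s=robot.read_state();print(s["eef_pos"],s["tool_rot"])
f=robot.grab_frame("wrist")
sub=f.copy();g=sub.max(2);m=np.zeros(g.shape,np.uint8);m[165:208,305:347]=255
m[g>75]=0
cs,_=cv2.findContours(m,cv2.RETR_EXTERNAL,cv2.CHAIN_APPROX_NONE)
for c in cs:
    if cv2.contourArea(c)>20:print(cv2.boundingRect(c),rim("wrist",c,.082,s))
for c in blobs(f,(18,120,60),(35,255,255)):
    if cv2.boundingRect(c)[1]>100: print("y",cv2.boundingRect(c))
t=cv2.imread("pics/top0.png")[:,:,::-1].copy()
g=t.max(2);m=np.zeros(g.shape,np.uint8);m[190:210,310:330]=255;m[g>75]=0
cs,_=cv2.findContours(m,cv2.RETR_EXTERNAL,cv2.CHAIN_APPROX_NONE)
for c in cs:
    if cv2.contourArea(c)>5:print("top",cv2.boundingRect(c),rim("top",c,.082))
cv2.imwrite("pics/w1c.png",cv2.resize(f[140:220,280:370],None,fx=6,fy=6)[:,:,::-1])
E
```

```text
[ 0.52641232 -0.03403351  0.20073808] [-1.79949110e+02 -7.37486359e-02  1.34896640e+02]
(310, 179, 26, 28) (array([ 0.5286458 , -0.03448815]), np.float64(0.02385200599760163))
y (106, 295, 11, 11)
y (296, 153, 53, 44)
top (323, 198, 7, 12) (array([ 0.51704165, -0.04888483]), np.float64(0.03678553548530477))
```

View pics/w1c.png

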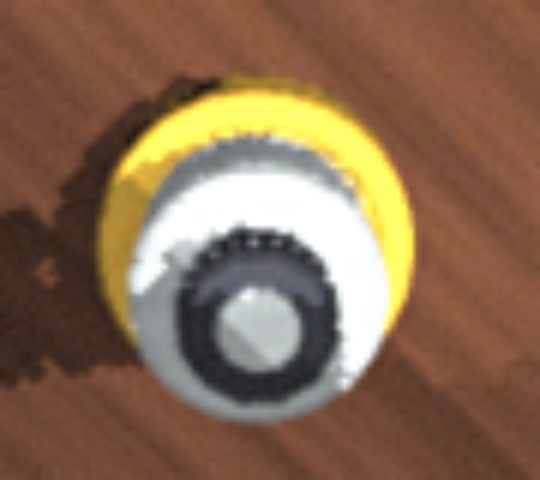

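The stack is centred at about (323,194) in the wrist view, which gives (0.5275, -0.034). I'm descending onto the plunger head and gripping it.

Emit:
send_rows(deltas=[[0,0,0,0.1,0,-2,-1],[0,0,0,0.1,0,-5,-1],[0,0,0,0.1,0,-8,-1],[0,0,0,0.1,0,-11,-1],[0,0,0,0.1,0,-12.6,-1],[0,0,0,0.1,0,-13.1,-1],[0,0,0,0.1,0,-13.1,-0.3],[0,0,0,0.1,0,-13.1,0.1],[0,0,0,0.1,0,-13.1,0.3],[0,0,0,0.1,0,-13.1,0.5]])

```text
t: 2.75
eef_pos: [0.5288, -0.0334, 0.0718]
tool_rot: [179.9, 0.1, 135.0]
contact_force: [0.2, 0.2, 0.1]
width: 0.0387
grasp_force: 0.0
```

Emit:
send_rows(deltas=[[0,0,0,0,0,0,1],[0,0,0,0,0,0,1],[0,0,0,0,0,0,1],[0,0,0,0,0,0,1],[0,0,0,0,0,0,1],[0,0,0,0,0,0,1]])

```text
t: 3.25
eef_pos: [0.5289, -0.0332, 0.0716]
tool_rot: [179.9, 0.1, 135.0]
contact_force: [-0.6, 0.9, 6.3]
width: 0.0209
grasp_force: 58.6
```

Emit:
send_rows(deltas=[[0,0,0,0,0,0.3,1],[0,0,0,0,0,0.9,1],[0,0,0,0,0,1.7,1],[0,0,0,0,0,2.6,1],[0,0,0,0,0,3.6,1],[0,0,0,0,0,4.8,1],[0,0,0,0,0,6.2,1],[0,0,0,0,0,7.8,1],[0,0,0,0,0,9,1],[0,0,0,0,0,9,1]])

```text
t: 4.08
eef_pos: [0.5293, -0.0341, 0.1635]
tool_rot: [179.8, 0.2, 135.0]
contact_force: [0.8, 0.6, -0.2]
width: 0.0206
grasp_force: 58.9
```

```bash
python3 - <<'E'
from h import *
s=robot.read_state();print(s["eef_pos"],s["width"],s["contact_force"],s["qpos"].round(0))
f=robot.grab_frame("wrist");cv2.imwrite("pics/w2.png",f[:,:,::-1])
t=robot.grab_frame("scene");
cv2.imwrite("pics/s2.png",np.hstack([cv2.resize(t[130:270,270:410],(400,400)),f[:,120:520]])[:,:,::-1])
E
```

```text
[ 0.52926798 -0.03409949  0.16347184] 0.02055644463487477 [ 0.83993526  0.56611782 -0.22630129] [ -7.  30.  12. 107.  -9.  44.  55.]
```

View pics/s2.png

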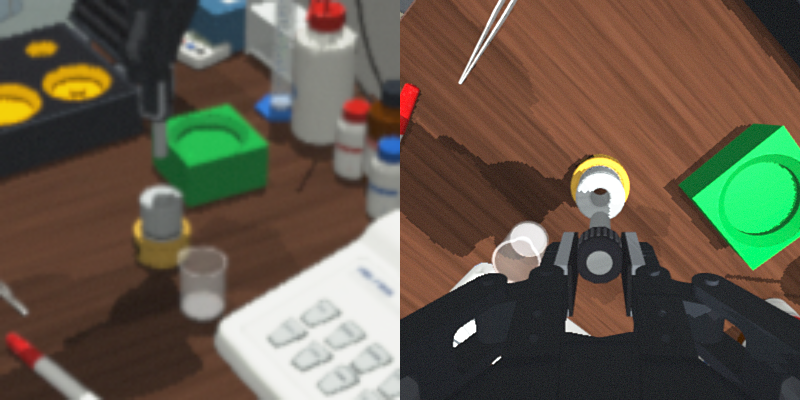

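```bash
python3 - <<'E'
from h import *
s=robot.read_state();e=s["eef_pos"]
print("head",ray("wrist",(320,263),e[2]+.0104,s)-e)
for o in(0,.002): print("pred stem end",proj("wrist",e+[0,0,-.0496],s))
f=cv2.imread("pics/w2.png")
cv2.imwrite("pics/w2c.png",cv2.resize(f[180:290,270:370],None,fx=5.4,fy=5.4,interpolation=2))
E
```

```text
head [ 0.00158992 -0.00279112  0.0104    ]
pred stem end [321.04808197 215.92040494]
pred stem end [321.04808197 215.92040494]
```

View pics/w2c.png

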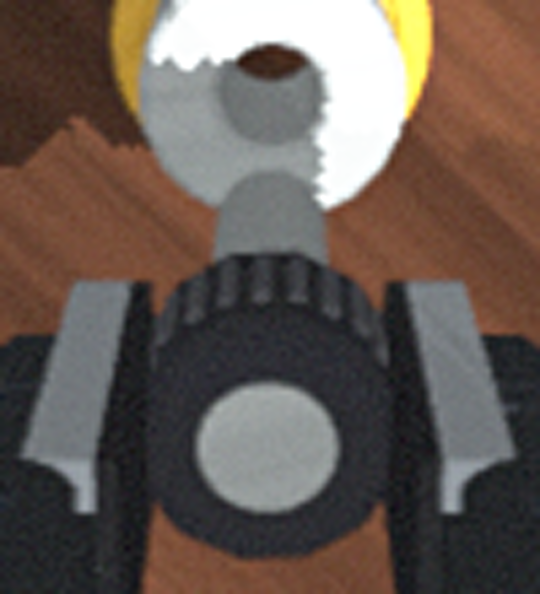

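Emit:
send_rows(deltas=[[0,0,0,0,1,0,1],[0,0,0,0.2,3,0,1],[0,0,0,0.4,6,0,1],[0,0,0,0.7,9,0,1],[0,0,0,1,12,0,1],[0,0,0,1.3,15,0,1],[0,0,0,1.6,18,0,1],[0,0,0,1.9,21,0,1],[0,0,0,2.2,24,0,1],[0,0,0,2.5,27,0,1]])

```text
t: 5.02
eef_pos: [0.5514, 0.2386, 0.1589]
tool_rot: [-179.8, -0.1, 135.0]
contact_force: [0.1, -1.4, -0.2]
width: 0.0209
grasp_force: 58.9
```

Emit:
send_rows(deltas=[[0,0,0,0.1,3,0,1],[0,0,0,0.2,5.5,0,1],[0,0,0,0.2,7.5,0,1],[0,0,0,0.2,8.2,0,1],[0,0,0,0.2,8.2,0,1],[0,0,0,0.2,8.2,0,1],[0,0,0,0.2,8.2,0,1]])

```text
t: 5.6
eef_pos: [0.5551, 0.3157, 0.1599]
tool_rot: [-179.9, 0.1, 134.8]
contact_force: [0.5, -0.8, -1.0]
width: 0.0212
grasp_force: 58.9
```

```bash
python3 - <<'E'
from h import *
s=robot.read_state();e=s["eef_pos"];print(e,s["tool_rot"],s["qpos"].round(0))
f=robot.grab_frame("wrist");cv2.imwrite("pics/w3.png",f[:,:,::-1])
for c in blobs(f,(18,120,60),(35,255,255)):
    print(cv2.boundingRect(c),rim("wrist",c,.054,s))
for p in [(.558,.315,.054),(.561,.224,.054),(.466,.312,.054),(.4696,.2203,.054)]:print(proj("wrist",p,s))
E
```

```text
[0.55506278 0.31567103 0.15990301] [-1.79865951e+02  7.74109196e-02  1.34824634e+02] [-39.  39.  13.  89. -10.  54.  22.]
(207, 231, 70, 53) (array([0.54568701, 0.22654371]), np.float64(0.05438051174353412))
(299, 177, 43, 39) (array([0.55633397, 0.31324138]), np.float64(0.03492135904085074))
(112, 151, 104, 100) (array([0.46774793, 0.21807306]), np.float64(0.08602199445756496))
(193, 77, 81, 83) (array([0.46447003, 0.31002598]), np.float64(0.061934011958119796))
(454, 64, 19, 13) (array([0.56224583, 0.45844252]), np.float64(0.011959520684665357))
(491, 57, 16, 12) (array([0.57716719, 0.47931484]), np.float64(0.01028688975451261))
[322.9285711  197.03561063]
[252.59874728 269.77880395]
[236.42249727 119.10025017]
[167.5984836  202.63380367]
```

View pics/w3.png

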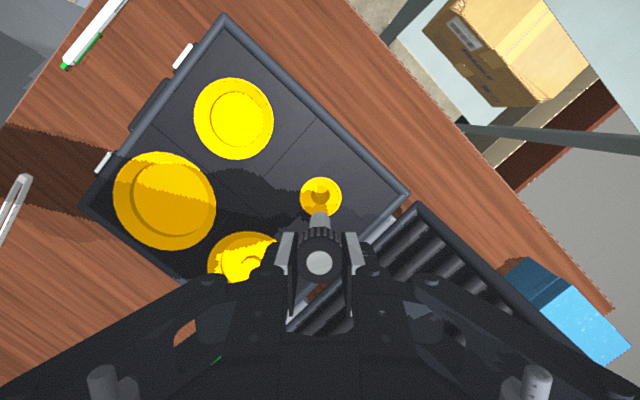

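Emit:
send_rows(deltas=[[0,0,0,0,0,-1,1],[0,0,0,0,0,-2.5,1],[0,0,0,0,0,-4,1],[0,0,0,0,0,-4.7,1],[0,0,0,0,0,-4.7,1],[0,0,0,0,0,-4.7,1]])

```text
t: 6.15
eef_pos: [0.5549, 0.3177, 0.113]
tool_rot: [-179.9, -0.0, 134.9]
contact_force: [0.8, 0.3, -0.9]
width: 0.0205
grasp_force: 58.9
```

```bash
python3 - <<'E'
from h import *
s=robot.read_state();e=s["eef_pos"];print(e,s["tool_rot"])
f=robot.grab_frame("wrist")
for c in blobs(f,(18,120,60),(35,255,255)):
    print(cv2.boundingRect(c),rim("wrist",c,.054,s))
t=robot.grab_frame("top")
cv2.imwrite("pics/w4.png",np.hstack([cv2.resize(f[160:280,260:380],(480,480)),])[:,:,::-1])
E
```

```text
[0.55487486 0.31771914 0.11297748] [-1.79948589e+02 -6.21308454e-04  1.34938948e+02]
(189, 319, 7, 11) (array([0.54954395, 0.18700054]), np.float64(0.007219618221029556))
(187, 257, 72, 27) (array([0.5372428, 0.2347135]), np.float64(0.03887153877654276))
(293, 193, 51, 41) (array([0.55649963, 0.3131642 ]), np.float64(0.034846362460180684))
(66, 162, 127, 119) (array([0.46773565, 0.21787008]), np.float64(0.08610213702430561))
(163, 72, 98, 101) (array([0.46451465, 0.30984678]), np.float64(0.06188857179325291))
(490, 46, 20, 21) (array([0.56247799, 0.46235098]), np.float64(0.012982677495996964))
```

View pics/w4.png

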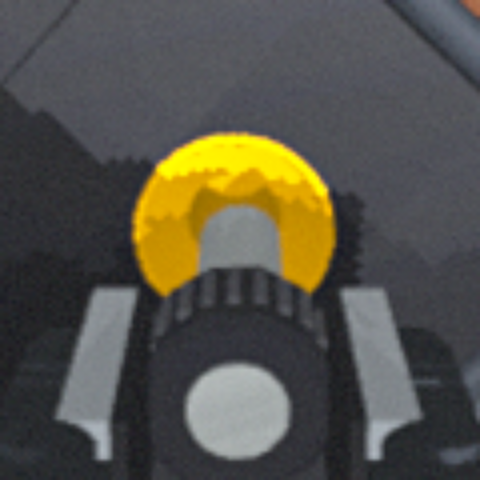

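Emit:
send_rows(deltas=[[0,0,0,-0.05,-0.15,0,1],[0,0,0,-0.05,-0.15,-0.6,1],[0,0,0,-0.05,-0.15,-1.2,1],[0,0,0,-0.05,-0.15,-1.8,1],[0,0,0,-0.05,-0.15,-2.4,1]])

```text
t: 6.67
eef_pos: [0.554, 0.3169, 0.0885]
tool_rot: [-180.0, -0.0, 135.0]
contact_force: [0.0, -1.1, -2.3]
width: 0.0207
grasp_force: 58.9
```

Emit:
send_rows(deltas=[[0,0,0,0,0,-0.6,1],[0,0,0,0,0,-1.2,1],[0,0,0,0,0,-1.8,1],[0,0,0,0,0,-2.4,1],[0,0,0,0,0,-2.8,1],[0,0,0,0,0,-3.1,1],[0,0,0,0,0,-3.1,1]])

```text
t: 7.25
eef_pos: [0.5542, 0.3167, 0.0577]
tool_rot: [-180.0, -0.0, 135.0]
contact_force: [0.4, -0.4, -0.2]
width: 0.0204
grasp_force: 59.0
```

Emit:
send_rows(deltas=[[0,0,0,0,0,0,0.4],[0,0,0,0,0,0,0.2],[0,0,0,0,0,0,0],[0,0,0,0,0,0,-0.2],[0,0,0,0,0,0,-0.3],[0,0,0,0,0,1,-0.4],[0,0,0,0,0,3,-0.6],[0,0,0,0,0,6,-0.8],[0,0,0,0,0,10,-1],[0,0,0,0,0,13,-1]])

```text
t: 8.08
eef_pos: [0.555, 0.3171, 0.1919]
tool_rot: [179.8, 0.1, 135.0]
contact_force: [0.5, -0.1, 1.0]
width: 0.0856
grasp_force: 0.0
```

```bash
python3 - <<'E'
from h import *
s=robot.read_state();e=s["eef_pos"];print(e,s["width"])
f=robot.grab_frame("wrist")
t=robot.grab_frame("scene")
cv2.imwrite("pics/w5.png",np.hstack([cv2.resize(f[100:260,240:400],(400,400)),cv2.resize(t[125:205,235:315],(400,400))])[:,:,::-1])
E
```

```text
[0.5549752  0.31708974 0.19186442] 0.0856068333523056
```

View pics/w5.png

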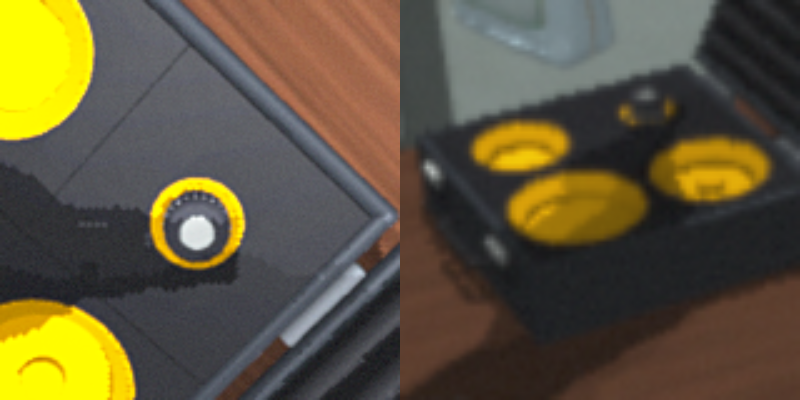

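Emit:
send_rows(deltas=[[0,0,0,-0.1,-2,0,-1],[0,0,0,-0.4,-6,0,-1],[0,0,0,-0.7,-10,0,-1],[0,0,0,-1,-14,0,-1],[0,0,0,-1.3,-18,0,-1],[0,0,0,-1.6,-22,0,-1],[0,0,0,-1.9,-26,0,-1],[0,0,0,-2.2,-30,0,-1],[0,0,0,-2.5,-33.5,0,-1],[0,0,0,-2.5,-35.25,0,-1]])

```text
t: 9.02
eef_pos: [0.5278, -0.0421, 0.1889]
tool_rot: [-179.8, 0.1, 134.5]
contact_force: [-0.0, 0.4, -0.1]
width: 0.0855
grasp_force: 0.0
```

Emit:
send_rows(deltas=[[0,0,0,0,0,-2,-1],[0,0,0,0,0,-4,-1],[0,0,0,0,0,-4,-1],[0,0,0,0,0,-4,-1],[0,0,0,0,0,-4,-1]])

```text
t: 9.43
eef_pos: [0.5298, -0.0353, 0.1491]
tool_rot: [180.0, 0.0, 135.0]
contact_force: [-0.1, -0.9, -0.3]
width: 0.0856
grasp_force: 0.0
```

```bash
cat >> h.py <<'E'
def lower(name,c,z,st,frac=.5):
    "circle through the lower part of a contour (the top rim's silhouette)"
    p=c[:,0,:];y0=p[:,1].max()-frac*(p[:,1].max()-p[:,1].min())
    return rim(name,c[p[:,1]>=y0],z,st)
E
python3 - <<'E'
from h import *
s=robot.read_state();e=s["eef_pos"];print(s["t"],e,s["width"])
f=robot.grab_frame("wrist");cv2.imwrite("pics/w6.png",f[:,:,::-1])
u=proj("wrist",[.53,-.0355,.06],s);print(u)
h=cv2.cvtColor(f,cv2.COLOR_RGB2HSV);m=((h[:,:,1]<70)&(h[:,:,2]>70)).astype(np.uint8)*255
k=np.zeros_like(m);a,b=u.astype(int);k[b-60:b+60,a-60:a+60]=255;m&=k
m=cv2.morphologyEx(m,cv2.MORPH_CLOSE,np.ones((5,5)))
cs,_=cv2.findContours(m,cv2.RETR_EXTERNAL,cv2.CHAIN_APPROX_NONE)
for c in cs:
  if cv2.contourArea(c)>200:
    print(cv2.boundingRect(c),*[lower("wrist",c,.064,s,q) for q in(.35,.5,.6)])
E
```

```text
9.4333 [ 0.52982893 -0.03533074  0.14912024] 0.08560903025896494
[320.69402325 199.89709198]
(295, 168, 52, 58) (array([ 0.52961796, -0.03506452]), np.float64(0.040178287920976365)) (array([ 0.53000777, -0.03542333]), np.float64(0.039409449814245386)) (array([ 0.52970174, -0.03512415]), np.float64(0.04004503814945855))
```

Emit:
send_rows(deltas=[[0,0,0,0,0,-3,-1],[0,0,0,0,0,-6,-1],[0,0,0,0,0,-9,-1],[0,0,0,0,0,-10.3,-1],[0,0,0,0,0,-10.7,-0.6],[0,0,0,0,0,-10.7,-0.2],[0,0,0,0,0,-10.7,0],[0,0,0,0,0,-10.7,0.1],[0,0,0,0,0,-10.7,0.5],[0,0,0,0,0,-10.7,1]])

```text
t: 10.32
eef_pos: [0.5312, -0.0353, 0.0433]
tool_rot: [179.8, 0.2, 135.0]
contact_force: [0.3, 1.1, 7.0]
width: 0.039
grasp_force: 60.2
```

Emit:
send_rows(deltas=[[0,0,0,0,0,0,1],[0,0,0,0,0,0,1],[0,0,0,0,0,0,1],[0,0,0,0,0,0,1]])

```text
t: 10.65
eef_pos: [0.5312, -0.0353, 0.0433]
tool_rot: [179.8, 0.2, 135.0]
contact_force: [0.1, 0.8, 7.0]
width: 0.039
grasp_force: 60.2
```

Emit:
send_rows(deltas=[[0,0,0,0,0,0.3,1],[0,0,0,0,0,0.8,1],[0,0,0,0,0,1.6,1],[0,0,0,0,0,3,1],[0,0,0,0,0,5,1],[0,0,0,0,0,7,1],[0,0,0,0,0,9,1],[0,0,0,0,0,10,1],[0,0,0,0,0,10.5,1]])

```text
t: 11.4
eef_pos: [0.5298, -0.0358, 0.1481]
tool_rot: [179.9, 0.1, 135.0]
contact_force: [-0.1, 0.2, -3.2]
width: 0.0387
grasp_force: 60.8
```

```bash
python3 - <<'E'
from h import *
s=robot.read_state();e=s["eef_pos"];print(s["t"],e,s["width"])
f=robot.grab_frame("wrist");t=robot.grab_frame("scene")
cv2.imwrite("pics/w7.png",np.hstack([f[60:360,170:470],cv2.resize(t[130:270,270:410],(300,300))])[:,:,::-1])
E
```

```text
11.4 [ 0.52978126 -0.0358246   0.1480818 ] 0.03873097492244286
```

View pics/w7.png

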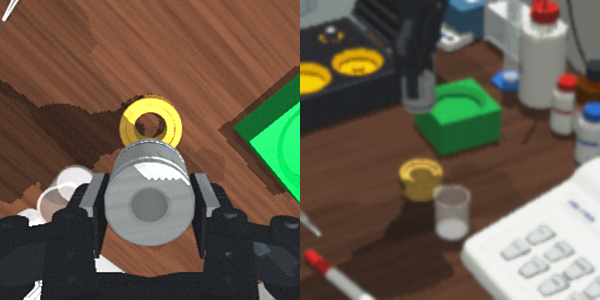

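Emit:
send_rows(deltas=[[0,0,0,-0.2,1,0,1],[0,0,0,-0.6,3,0,1],[0,0,0,-1.2,6,0,1],[0,0,0,-1.8,9,0,1],[0,0,0,-2.4,12,0,1],[0,0,0,-3,15,0,1],[0,0,0,-3.6,18,0,1],[0,0,0,-4.2,21,0,1],[0,0,0,-4.8,24,0,1],[0,0,0,-5.4,27,0,1]])

```text
t: 12.33
eef_pos: [0.4731, 0.2363, 0.1448]
tool_rot: [-179.8, -0.1, 135.0]
contact_force: [0.5, 0.2, -3.6]
width: 0.0389
grasp_force: 60.8
```

Emit:
send_rows(deltas=[[0,0,0,-0.5,3,0,1],[0,0,0,-0.9,5.5,0,1],[0,0,0,-1.1,7,0,1],[0,0,0,-1.1,7.6,0,1],[0,0,0,-1.1,7.6,0,1],[0,0,0,-1.1,7.6,0,1],[0,0,0,-1.1,7.6,0,1],[0,0,0,-1.1,7.6,0,1]])

```text
t: 13.0
eef_pos: [0.4651, 0.308, 0.1463]
tool_rot: [-179.9, 0.1, 134.8]
contact_force: [-0.3, -0.4, -3.5]
width: 0.0391
grasp_force: 60.8
```

```bash
cat > m.py <<'E'
from h import *
import sys
s=robot.read_state();e=s["eef_pos"];print(s["t"],e,s["width"],s["tool_rot"])
f=robot.grab_frame("wrist");cv2.imwrite(f"pics/m_{s['t']:.1f}.png",f[:,:,::-1])
for c in blobs(f,(18,120,60),(35,255,255),200):
    print(cv2.boundingRect(c),*rim("wrist",c,.054,s))
if len(sys.argv)>1:
    z=e[2]+float(sys.argv[1]);lo,hi=eval(sys.argv[2])
    u=proj("wrist",[e[0],e[1],z],s)
    h=cv2.cvtColor(f,cv2.COLOR_RGB2HSV);m=cv2.inRange(h,lo,hi)
    k=np.zeros_like(m);a,b=u.astype(int);r=int(sys.argv[3]);k[b-r-10:b+r,a-r:a+r]=255;m&=k
    m=cv2.morphologyEx(m,cv2.MORPH_OPEN,np.ones((3,3)))
    cs,_=cv2.findContours(m,cv2.RETR_EXTERNAL,cv2.CHAIN_APPROX_NONE)
    for c in cs:
        if cv2.contourArea(c)>300: print("held",cv2.boundingRect(c),*[x for q in(.3,.4,.5) for x in lower("wrist",c,z,s,q)])
E
python3 m.py 0.0207 "((0,0,80),(180,60,255))" 60
```

```text
13.0 [0.46507757 0.30795871 0.14633718] 0.03909187091673757 [-1.79943654e+02  5.88358148e-02  1.34774592e+02]
(286, 302, 85, 36) [0.552124   0.23014345] 0.060944918490519195
(269, 283, 24, 33) [0.49853412 0.21572341] 0.02953230835946053
(197, 226, 73, 60) [0.45635416 0.22056078] 0.06659006182098101
(283, 157, 80, 63) [0.46498991 0.30999396] 0.06200871395968924
held (365, 232, 16, 45) [0.48295335 0.32437977] 0.006580928152603954 [0.48227268 0.3250255 ] 0.008389737907729327 [0.48107189 0.32551931] 0.010849074310057829
held (274, 199, 91, 106) [0.4635018  0.30787062] 0.03984378567050712 [0.46361899 0.30776498] 0.039632400217874404 [0.46347078 0.30790006] 0.03992530022708479
held (362, 197, 19, 25) [0.46258571 0.33982689] 0.006718917694060321 [0.46198266 0.33992743] 0.007597400755268731 [0.46181735 0.34008459] 0.00794428052760918
```

Emit:
send_rows(deltas=[[0,0,0,0.1,0,-1,1],[0,0,0,0.1,0,-3,1],[0,0,0,0.1,0,-5,1],[0,0,0,0.1,0,-6,1],[0,0,0,0.1,0,-6.4,1],[0,0,0,0.1,0,-6.4,1],[0,0,0,0.1,0,-6.4,1]])

```text
t: 13.63
eef_pos: [0.4659, 0.3105, 0.0826]
tool_rot: [180.0, 0.0, 135.0]
contact_force: [0.3, 0.7, -2.5]
width: 0.039
grasp_force: 60.8
```

```bash
python3 m.py 0.0207 "((0,0,80),(180,60,255))" 60
```

```text
13.6333 [0.46590093 0.31046085 0.08264901] 0.03899372247776406 [1.79950079e+02 1.78831701e-02 1.34973833e+02]
(185, 340, 27, 35) [0.46971807 0.1877629 ] 0.027608610998775908
(264, 292, 26, 40) [0.48568386 0.24901518] 0.024592599269328757
(181, 265, 53, 21) [0.43609928 0.24165901] 0.02359525717908613
(267, 176, 106, 62) [0.46391161 0.31103356] 0.059295397972945176
held (365, 233, 17, 44) [0.48396124 0.32684948] 0.00604572841139613 [0.48299372 0.32756939] 0.008351590506221198 [0.48183949 0.32781236] 0.010534643394436279
held (274, 199, 91, 107) [0.46451998 0.31005259] 0.0397116781789985 [0.46463608 0.30995291] 0.03949551584770018 [0.46441491 0.31015299] 0.03993065956706694
```

Emit:
send_rows(deltas=[[0,0,0,0,0,-0.6,1],[0,0,0,0,0,-1.2,1],[0,0,0,0,0,-1.7,1],[0,0,0,0,0,-2.1,1],[0,0,0,0,0,-2.35,1],[0,0,0,0,0,-2.35,1],[0,0,0,0,0,-2.35,1]])

```text
t: 14.27
eef_pos: [0.4654, 0.3104, 0.0587]
tool_rot: [180.0, 0.0, 135.0]
contact_force: [-1.0, 1.2, -3.6]
width: 0.0391
grasp_force: 60.9
```

Emit:
send_rows(deltas=[[0,0,0,0,0,0,0.0],[0,0,0,0,0,0,-0.15],[0,0,0,0,0,0,-0.3],[0,0,0,0,0,0,-0.4],[0,0,0,0,0,0.5,-0.5],[0,0,0,0,0,2,-0.6],[0,0,0,0,0,4,-0.8],[0,0,0,0,0,7,-1],[0,0,0,0,0,10,-1],[0,0,0,0,0,12,-1]])

```text
t: 15.1
eef_pos: [0.4663, 0.3108, 0.1821]
tool_rot: [179.8, 0.0, 135.0]
contact_force: [0.6, 0.7, 0.3]
width: 0.0853
grasp_force: 0.0
```

```bash
python3 - <<'E'
from h import *
s=robot.read_state();e=s["eef_pos"];print(s["t"],e)
f=robot.grab_frame("wrist")
h=cv2.cvtColor(f,cv2.COLOR_RGB2HSV);u=proj("wrist",[.4648,.31,.079],s);print(u)
m=cv2.inRange(h,(0,0,80),(180,70,255));k=np.zeros_like(m);a,b=u.astype(int);k[b-45:b+45,a-45:a+45]=255;m&=k
cs,_=cv2.findContours(m,cv2.RETR_EXTERNAL,cv2.CHAIN_APPROX_NONE)
for c in cs:
    if cv2.contourArea(c)>300: print(cv2.boundingRect(c),[lower("wrist",c,z,s,.5) for z in(.075,.079,.083)])
cv2.imwrite("pics/w8.png",f[:,:,::-1])
E
```

```text
15.1 [0.46633919 0.31077836 0.18206136]
[318.18779624 194.36517743]
(294, 163, 49, 54) [(array([0.46458836, 0.30968147]), np.float64(0.040048313188777794)), (array([0.4638635 , 0.31041349]), np.float64(0.03941001350062746)), (array([0.46313865, 0.31114552]), np.float64(0.03877171381245667))]
(273, 149, 90, 63) [(array([0.46447104, 0.31044516]), np.float64(0.0756981265996611)), (array([0.46374805, 0.31116501]), np.float64(0.07449163157513777)), (array([0.46302506, 0.31188486]), np.float64(0.07328513655062091))]
```

Emit:
send_rows(deltas=[[0,0,0,0.3,-2,0,-1],[0,0,0,1,-6,0,-1],[0,0,0,1.7,-10,0,-1],[0,0,0,2.4,-14,0,-1],[0,0,0,3.1,-18,0,-1],[0,0,0,3.8,-22,0,-1],[0,0,0,4.5,-26,0,-1],[0,0,0,5.2,-30,0,-1],[0,0,0,6,-33,0,-1],[0,0,0,6.4,-34.6,0,-1]])

```text
t: 15.98
eef_pos: [0.5297, -0.0417, 0.1795]
tool_rot: [-179.9, 0.2, 134.6]
contact_force: [0.2, -0.4, -0.3]
width: 0.0854
grasp_force: 0.0
```

Emit:
send_rows(deltas=[[0,0,0,0,0,-2,-1],[0,0,0,0,0,-4,-1],[0,0,0,0,0,-5,-1],[0,0,0,0,0,-5,-1],[0,0,0,0,0,-5,-1],[0,0,0,0,0,-5,-1]])

```text
t: 16.48
eef_pos: [0.53, -0.0353, 0.1297]
tool_rot: [179.9, 0.1, 135.0]
contact_force: [0.1, -1.2, -0.2]
width: 0.0857
grasp_force: 0.0
```

```bash
python3 - <<'E'
from h import *
s=robot.read_state();e=s["eef_pos"];print(s["t"],e,s["tool_rot"])
f=robot.grab_frame("wrist");cv2.imwrite("pics/w9.png",f[:,:,::-1])
for c in blobs(f,(15,110,60),(35,255,255),400): print(cv2.boundingRect(c),[lower("wrist",c,.028,s,q) for q in(.4,.5,.6)])
E
```

```text
16.4833 [ 0.53001387 -0.03534898  0.12968766] [1.79935720e+02 7.16046671e-02 1.35031380e+02]
(285, 157, 69, 70) [(array([ 0.52892277, -0.03532262]), np.float64(0.05500348595241383)), (array([ 0.52888257, -0.03538461]), np.float64(0.05499017065697269)), (array([ 0.52877423, -0.03534554]), np.float64(0.05515666278283917))]
```

Emit:
send_rows(deltas=[[0,0,0,-0.1,0,-3,-1],[0,0,0,-0.1,0,-6,-1],[0,0,0,-0.1,0,-9,-1],[0,0,0,-0.1,0,-11.2,-1],[0,0,0,-0.1,0,-11.7,-0.8],[0,0,0,-0.1,0,-11.7,-0.5],[0,0,0,-0.1,0,-11.7,-0.3],[0,0,0,-0.1,0,-11.7,-0.1],[0,0,0,-0.1,0,-11.7,0.5],[0,0,0,-0.1,0,-11.7,1]])

```text
t: 17.37
eef_pos: [0.5299, -0.0357, 0.0139]
tool_rot: [179.8, 0.2, 135.0]
contact_force: [-0.0, 0.3, 6.1]
width: 0.0521
grasp_force: 63.7
```

Emit:
send_rows(deltas=[[0,0,0,0,0,0,1],[0,0,0,0,0,0,1],[0,0,0,0,0,0,1],[0,0,0,0,0,0,1]])

```text
t: 17.7
eef_pos: [0.5299, -0.0356, 0.0139]
tool_rot: [179.8, 0.2, 135.0]
contact_force: [-0.9, -0.6, 7.1]
width: 0.052
grasp_force: 63.7
```

Emit:
send_rows(deltas=[[0,0,0,0,0,0.3,1],[0,0,0,0,0,0.8,1],[0,0,0,0,0,1.6,1],[0,0,0,0,0,3,1],[0,0,0,0,0,5,1],[0,0,0,0,0,7.5,1],[0,0,0,0,0,10,1],[0,0,0,0,0,12,1],[0,0,0,0,0,13,1]])

```text
t: 18.45
eef_pos: [0.5294, -0.0359, 0.1449]
tool_rot: [179.8, 0.2, 135.0]
contact_force: [0.5, -0.2, -1.5]
width: 0.0522
grasp_force: 63.1
```

Emit:
send_rows(deltas=[[0,0,0,0.1,1,0,1],[0,0,0,0.4,3,0,1],[0,0,0,0.7,6,0,1],[0,0,0,1.1,9,0,1],[0,0,0,1.5,12,0,1],[0,0,0,1.9,15,0,1],[0,0,0,2.3,18,0,1],[0,0,0,2.7,21,0,1],[0,0,0,3,23.5,0,1],[0,0,0,3.1,25.2,0,1]])

```text
t: 19.28
eef_pos: [0.5575, 0.2215, 0.1397]
tool_rot: [-179.9, -0.2, 135.3]
contact_force: [-0.1, 0.7, -1.8]
width: 0.0516
grasp_force: 63.1
```

Emit:
send_rows(deltas=[[0,0,0,0,0.6,0,1],[0,0,0,0,0.6,-1,1],[0,0,0,0,0.6,-2,1],[0,0,0,0,0.6,-2,1],[0,0,0,0,0.6,-2,1],[0,0,0,0,0.6,-2,1]])

```text
t: 19.78
eef_pos: [0.5595, 0.2205, 0.1215]
tool_rot: [-179.9, 0.0, 134.8]
contact_force: [-0.0, 0.8, -1.9]
width: 0.0519
grasp_force: 63.2
```

```bash
python3 - <<'E'
from h import *
s=robot.read_state();e=s["eef_pos"];print(s["t"],e,s["tool_rot"])
f=robot.grab_frame("wrist");cv2.imwrite("pics/w10.png",f[:,:,::-1])
h=cv2.cvtColor(f,cv2.COLOR_RGB2HSV)
for c in blobs(f,(15,110,60),(35,255,255),300):
    print(cv2.boundingRect(c),"nest",*rim("wrist",c,.054,s),"held",*lower("wrist",c,e[2]+.0141,s,.3))
print(proj("wrist",e+[0,0,.0141],s),proj("wrist",[.5593,.2219,.054],s))
cv2.imwrite("pics/w10c.png",cv2.resize(f[110:330,200:440],None,fx=2.5,fy=2.5)[:,:,::-1])
E
```

```text
19.7833 [0.55945355 0.22046677 0.12152311] [-1.79928304e+02  2.37002792e-02  1.34832594e+02]
(261, 153, 117, 160) nest [0.57502458 0.20355109] 0.11373755160852742 held [0.55877389 0.21936845] 0.0536266385529929
(392, 80, 55, 55) nest [0.55657303 0.31369353] 0.03491013956433282 held [0.53970237 0.29530837] 0.021496922836724913
(154, 44, 132, 137) nest [0.46772365 0.21833055] 0.08618859152225607 held [0.48524475 0.23660273] 0.05268655537512384
(556, 0, 84, 62) nest [0.59457206 0.42378528] 0.047936806867735694 held [0.56909662 0.3607055 ] 0.01696909255794611
(263, 0, 104, 56) nest [0.46440221 0.31046737] 0.061948311080767135 held [0.48321697 0.29320104] 0.0378024359590654
[321.8359376  260.57308718] [322.32701299 206.31817678]
```

View pics/w10c.png

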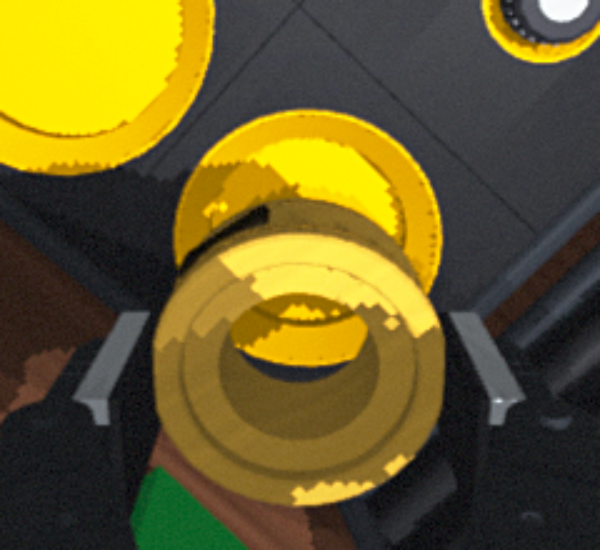

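Emit:
send_rows(deltas=[[0,0,0,0,0.08,-1.5,1],[0,0,0,0,0.08,-3,1],[0,0,0,0,0.08,-4,1],[0,0,0,0,0.08,-4.3,1],[0,0,0,0,0.08,-4.3,1]])

```text
t: 20.25
eef_pos: [0.5589, 0.2227, 0.0781]
tool_rot: [-179.9, -0.0, 135.0]
contact_force: [-0.2, -0.7, -1.2]
width: 0.0521
grasp_force: 63.2
```

```bash
python3 - <<'E'
from h import *
s=robot.read_state();e=s["eef_pos"];print(s["t"],e,s["tool_rot"])
f=robot.grab_frame("wrist");cv2.imwrite("pics/w11.png",f[:,:,::-1])
for c in blobs(f,(15,110,60),(35,255,255),300):
    print(cv2.boundingRect(c),"nest",*rim("wrist",c,.054,s),"held",*lower("wrist",c,e[2]+.0141,s,.3))
# nest far arc: upper rim columns
c=max(blobs(f,(15,110,60),(35,255,255),300),key=lambda c:cv2.boundingRect(c)[3])
p=c[:,0,:];q=c[p[:,1]<p[:,1].min()+25];print("arc",len(q),*rim("wrist",q,.054,s))
E
```

```text
20.25 [0.55893784 0.22270624 0.07814817] [-1.79910830e+02 -2.94569774e-02  1.34963389e+02]
(255, 167, 133, 146) nest [0.56464135 0.21657039] 0.08575839909784651 held [0.55812317 0.22169557] 0.05372566707819899
(409, 76, 67, 69) nest [0.55668193 0.31373298] 0.03478163556586399 held [0.546549   0.30343852] 0.02706440395223851
(109, 29, 166, 171) nest [0.46772607 0.2182991 ] 0.08630703861834792 held [0.47777358 0.22972564] 0.06691365565395042
(252, 0, 120, 44) nest [0.46439581 0.3105437 ] 0.06199959012957967 held [0.4754666  0.30080376] 0.04757672947249747
arc 115 [0.46719203 0.21882446] 0.08486147305665524
```

Emit:
send_rows(deltas=[[0,0,0,0.15,0,-0.4,1],[0,0,0,0.15,0,-1,1],[0,0,0,0.15,0,-1.5,1],[0,0,0,0.15,0,-2,1],[0,0,0,0.15,0,-2.4,1],[0,0,0,0.15,0,-2.5,1],[0,0,0,0.15,0,-2.5,1]])

```text
t: 20.88
eef_pos: [0.5605, 0.2231, 0.0534]
tool_rot: [-180.0, -0.0, 135.0]
contact_force: [0.0, 0.4, -2.0]
width: 0.0523
grasp_force: 63.2
```

Emit:
send_rows(deltas=[[0,0,0,0,0,0,-0.3],[0,0,0,0,0,0,-0.4],[0,0,0,0,0,0,-0.5],[0,0,0,0,0,0,-0.55],[0,0,0,0,0,0.5,-0.6],[0,0,0,0,0,2,-0.7],[0,0,0,0,0,4,-0.8],[0,0,0,0,0,7,-1],[0,0,0,0,0,10,-1],[0,0,0,0,0,12,-1]])

```text
t: 21.72
eef_pos: [0.562, 0.2234, 0.1772]
tool_rot: [179.8, 0.1, 135.0]
contact_force: [0.5, 0.2, 0.3]
width: 0.0854
grasp_force: 0.0
```

```bash
python3 - <<'E'
from h import *
s=robot.read_state();e=s["eef_pos"];print(s["t"],e)
f=robot.grab_frame("wrist");cv2.imwrite("pics/w12.png",f[:,:,::-1])
# ring top rim: brass is less bright than the lining; print the blobs
for lo in((15,80,40),(15,110,60)):
  for c in blobs(f,lo,(35,255,255),300): print(cv2.boundingRect(c),*rim("wrist",c,.054,s))
cv2.imwrite("pics/w12c.png",cv2.resize(f[120:280,240:420],None,fx=3.3,fy=3.3)[:,:,::-1])
E
```

```text
21.7167 [0.56198888 0.22339486 0.17723341]
(274, 145, 87, 85) [0.55958265 0.22181477] 0.07642680888488228
(372, 87, 43, 44) [0.55637241 0.31370204] 0.03526909045494095
(183, 59, 105, 109) [0.46776059 0.21848139] 0.08650595078544479
(499, 0, 137, 78) [0.59215031 0.45848246] 0.10043740421029748
(270, 0, 81, 68) [0.4644513  0.31048824] 0.06232679116416557
(274, 145, 87, 85) [0.55958689 0.22180446] 0.07635326097216252
(372, 87, 43, 44) [0.55640946 0.31372788] 0.03506008040816035
(183, 59, 105, 109) [0.46775858 0.21844912] 0.08639347748247732
(499, 0, 136, 78) [0.59183577 0.45808477] 0.09985701070395944
(270, 0, 81, 68) [0.46444623 0.31037935] 0.062034001831393064
```

Emit:
send_rows(deltas=[[0,0,0,-0.5,-2,0,-1],[0,0,0,-1.5,-5.5,0,-1],[0,0,0,-2.5,-9,0,-1],[0,0,0,-3.5,-12.5,0,-1],[0,0,0,-4.5,-16,0,-1],[0,0,0,-5.5,-19.5,0,-1],[0,0,0,-6.5,-23,0,-1],[0,0,0,-7.5,-26.5,0,-1],[0,0,0,-8.5,-30,0,-1],[0,0,0,-9.5,-33.5,0,-1]])

```text
t: 22.6
eef_pos: [0.4652, -0.1134, 0.1743]
tool_rot: [180.0, 0.0, 135.0]
contact_force: [0.4, -0.8, -0.1]
width: 0.0858
grasp_force: 0.0
```

Emit:
send_rows(deltas=[[0,0,0,-0.9,-3.5,0,-1],[0,0,0,-1.8,-7,0,-1],[0,0,0,-2.7,-10.5,0,-1],[0,0,0,-3.6,-14,0,-1],[0,0,0,-4.4,-17,0,-1],[0,0,0,-4.7,-18.8,0,-1],[0,0,0,-4.7,-18.8,0,-1],[0,0,0,-4.7,-18.8,0,-1],[0,0,0,-4.7,-18.8,0,-1],[0,0,0,-4.7,-18.8,0,-1]])

```text
t: 23.43
eef_pos: [0.4195, -0.2979, 0.1738]
tool_rot: [179.9, -0.1, 135.2]
contact_force: [-0.1, 0.0, 0.1]
width: 0.0852
grasp_force: 0.0
```

```bash
python3 - <<'E'
from h import *
s=robot.read_state();e=s["eef_pos"];print(s["t"],e,s["tool_rot"],s["qpos"].round(0))
f=robot.grab_frame("wrist");cv2.imwrite("pics/w13.png",f[:,:,::-1])
u=proj("wrist",[.4185,-.3005,.026],s);print("pred",u)
h=cv2.cvtColor(f,cv2.COLOR_RGB2HSV)
for c in blobs(f,(15,110,60),(35,255,255),20): print("brass",cv2.boundingRect(c),ray("wrist",c[:,0].mean(0),.02,s))
for c in list(blobs(f,(0,150,80),(8,255,255),60)): print("red",cv2.boundingRect(c),*rim("wrist",c,.047,s))
a,b=u.astype(int)
for nm,m,z in(("spigot",cv2.inRange(h,(0,0,110),(180,60,255)),.029),("disc",cv2.inRange(h,(0,0,0),(180,110,95)),.026)):
    k=np.zeros_like(m);k[b-50:b+50,a-50:a+50]=255;m&=k
    m=cv2.morphologyEx(m,cv2.MORPH_OPEN,np.ones((3,3)))
    for c in cv2.findContours(m,cv2.RETR_EXTERNAL,cv2.CHAIN_APPROX_NONE)[0]:
        if cv2.contourArea(c)>60: print(nm,cv2.boundingRect(c),*rim("wrist",c,z,s),*lower("wrist",c,z,s))
E
```

```text
23.4333 [ 0.41948971 -0.29790519  0.17375558] [ 1.79939968e+02 -5.09220365e-02  1.35158342e+02] [ 22.  28.  17. 108. -11.  45.  89.]
pred [317.67403538 184.50690155]
brass (332, 212, 11, 12) [ 0.45738104 -0.3118983   0.02      ]
red (216, 212, 27, 27) [ 0.38476565 -0.38191492] 0.025108114126889514
spigot (304, 171, 31, 15) [ 0.4180761  -0.29847118] 0.025393650280755777 [ 0.41490628 -0.29504789] 0.026403445447025976
disc (286, 150, 67, 68) [ 0.41952125 -0.29982366] 0.06498902678615272 [ 0.42034326 -0.30052962] 0.06372634930017862
```

Emit:
send_rows(deltas=[[0,0,0,0.1,0,-3,-1],[0,0,0,0.1,0,-6,-1],[0,0,0,0.1,0,-9,-1],[0,0,0,0.1,0,-11,-1],[0,0,0,0.1,0,-11,-1],[0,0,0,0.1,0,-11,-1]])

```text
t: 23.98
eef_pos: [0.4199, -0.2986, 0.0633]
tool_rot: [-180.0, -0.1, 135.1]
contact_force: [-0.2, -0.5, 0.1]
width: 0.0851
grasp_force: 0.0
```

```bash
python3 - <<'E'
from h import *
s=robot.read_state();e=s["eef_pos"];print(s["t"],e,s["tool_rot"])
f=robot.grab_frame("wrist");cv2.imwrite("pics/w14.png",f[:,:,::-1])
h=cv2.cvtColor(f,cv2.COLOR_RGB2HSV)
u=proj("wrist",[.42,-.3005,.026],s);a,b=u.astype(int)
m=cv2.inRange(h,(0,0,0),(180,110,95));k=np.zeros_like(m);k[b-65:b+65,a-65:a+65]=255;m&=k
m=cv2.morphologyEx(m,cv2.MORPH_OPEN,np.ones((3,3)))
for c in cv2.findContours(m,cv2.RETR_EXTERNAL,cv2.CHAIN_APPROX_NONE)[0]:
    if cv2.contourArea(c)>200: print(cv2.boundingRect(c),*[x for q in(.35,.5,.6) for x in lower("wrist",c,.026,s,q)])
E
```

```text
23.9833 [ 0.41986783 -0.29856541  0.06333288] [-1.79995404e+02 -1.30769494e-01  1.35089126e+02]
(268, 169, 104, 104) [ 0.42065423 -0.30082706] 0.06331110984427196 [ 0.42048039 -0.30072284] 0.06367065511246905 [ 0.42049259 -0.30076934] 0.06361330110481984
```

Emit:
send_rows(deltas=[[0,0,0,0.1,-0.15,-1,-1],[0,0,0,0.1,-0.15,-3,-1],[0,0,0,0.1,-0.15,-4.7,-1],[0,0,0,0.1,-0.15,-5.25,-1],[0,0,0,0.1,-0.15,-5.25,-0.8],[0,0,0,0.1,-0.15,-5.25,-0.6],[0,0,0,0.1,-0.15,-5.25,-0.4],[0,0,0,0.1,-0.15,-5.25,0],[0,0,0,0.1,-0.15,-5.25,1],[0,0,0,0.1,-0.15,-5.25,1]])

```text
t: 24.87
eef_pos: [0.4219, -0.3015, 0.0132]
tool_rot: [179.9, 0.2, 135.0]
contact_force: [-0.2, 1.0, 5.2]
width: 0.0601
grasp_force: 63.5
```

Emit:
send_rows(deltas=[[0,0,0,0,0,0,1],[0,0,0,0,0,0,1],[0,0,0,0,0,0,1],[0,0,0,0,0,0,1]])

```text
t: 25.2
eef_pos: [0.4219, -0.3016, 0.0132]
tool_rot: [179.9, 0.2, 135.0]
contact_force: [-0.0, 0.6, 5.3]
width: 0.0599
grasp_force: 63.5
```

Emit:
send_rows(deltas=[[0,0,0,0,0,0.2,1],[0,0,0,0,0,0.5,1],[0,0,0,0,0,1,1],[0,0,0,0,0,2,1],[0,0,0,0,0,3.5,1],[0,0,0,0,0,5.5,1],[0,0,0,0,0,8,1],[0,0,0,0,0,10.5,1],[0,0,0,0,0,12.5,1],[0,0,0,0,0,13.5,1]])

```text
t: 26.03
eef_pos: [0.4216, -0.3021, 0.1495]
tool_rot: [180.0, 0.3, 135.0]
contact_force: [0.7, -0.2, -3.6]
width: 0.06
grasp_force: 65.5
```

Emit:
send_rows(deltas=[[0,0,0,0.1,0.8,0,1],[0,0,0,0.2,2,0,1],[0,0,0,0.4,4,0,1],[0,0,0,0.6,7,0,1],[0,0,0,0.9,10,0,1],[0,0,0,1.2,13,0,1],[0,0,0,1.5,16,0,1],[0,0,0,1.8,19,0,1],[0,0,0,2,22,0,1],[0,0,0,2.3,25,0,1]])

```text
t: 26.87
eef_pos: [0.4415, -0.0481, 0.1447]
tool_rot: [-179.8, -0.3, 135.1]
contact_force: [0.8, 0.1, -2.9]
width: 0.0598
grasp_force: 65.5
```

Emit:
send_rows(deltas=[[0,0,0,0.3,3,0,1],[0,0,0,0.6,6,0,1],[0,0,0,0.9,9,0,1],[0,0,0,1.2,12,0,1],[0,0,0,1.5,15,0,1],[0,0,0,1.8,18,0,1],[0,0,0,2,21,0,1],[0,0,0,2.2,24,0,1],[0,0,0,2.4,26,0,1],[0,0,0,2.4,27.1,0,1]])

```text
t: 27.7
eef_pos: [0.4651, 0.2245, 0.1443]
tool_rot: [-179.9, -0.2, 135.4]
contact_force: [0.2, -0.2, -3.2]
width: 0.06
grasp_force: 65.5
```

Emit:
send_rows(deltas=[[0,0,0,0,0,-1,1],[0,0,0,0,0,-2,1],[0,0,0,0,0,-3,1],[0,0,0,0,0,-3.5,1],[0,0,0,0,0,-3.5,1],[0,0,0,0,0,-3.5,1]])

```text
t: 28.2
eef_pos: [0.4677, 0.2182, 0.1108]
tool_rot: [-179.9, -0.0, 134.9]
contact_force: [0.8, 0.3, -3.7]
width: 0.0597
grasp_force: 65.7
```

```bash
python3 - <<'E'
from h import *
s=robot.read_state();e=s["eef_pos"];print(s["t"],e,s["tool_rot"],s["width"])
f=robot.grab_frame("wrist");cv2.imwrite("pics/w15.png",f[:,:,::-1])
h=cv2.cvtColor(f,cv2.COLOR_RGB2HSV)
for c in blobs(f,(15,110,60),(35,255,255),300): print(cv2.boundingRect(c),*rim("wrist",c,.054,s))
zt=e[2]+.026-.0132;u=proj("wrist",[e[0],e[1],zt],s);print("u",u);a,b=u.astype(int)
m=cv2.inRange(h,(0,0,120),(180,60,255));k=np.zeros_like(m);k[b-30:b+30,a-30:a+30]=255;m&=k
m=cv2.morphologyEx(m,cv2.MORPH_CLOSE,np.ones((3,3)))
for c in cv2.findContours(m,cv2.RETR_EXTERNAL,cv2.CHAIN_APPROX_NONE)[0]:
    if cv2.contourArea(c)>100: print("spigot",cv2.boundingRect(c),*rim("wrist",c,zt+.003,s))
E
```

```text
28.2 [0.46771746 0.21821228 0.11076924] [-1.79906285e+02 -4.97873421e-03  1.34855731e+02] 0.059746304212625535
(363, 280, 34, 56) [0.5535756  0.19876737] 0.035086585215681886
(414, 247, 54, 44) [0.55779436 0.24431373] 0.039092461832641465
(490, 181, 53, 50) [0.55706172 0.31371606] 0.03488173855034291
(258, 149, 129, 78) [0.46828594 0.21847214] 0.0861979633143524
(374, 55, 99, 105) [0.46519541 0.310489  ] 0.06203067584996157
(566, 0, 74, 40) [0.49122069 0.42275594] 0.04172936598111424
u [321.80671341 259.26815401]
spigot (291, 229, 60, 57) [0.4650543 0.2191616] 0.02877557856015553
```

View pics/w15.png

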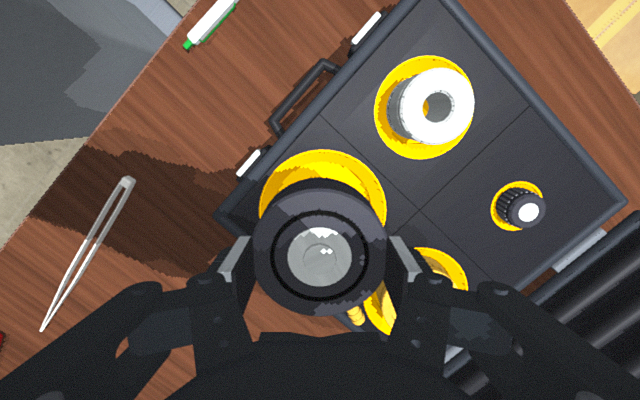

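Emit:
send_rows(deltas=[[0,0,0,0.1,0,-1,1],[0,0,0,0.1,0,-2,1],[0,0,0,0.1,0,-2.8,1],[0,0,0,0.1,0,-3,1],[0,0,0,0.1,0,-3,1]])

```text
t: 28.67
eef_pos: [0.468, 0.2194, 0.0801]
tool_rot: [-179.9, -0.1, 135.0]
contact_force: [-0.7, 0.2, -4.0]
width: 0.0602
grasp_force: 65.7
```

```bash
python3 - <<'E'
from h import *
s=robot.read_state();e=s["eef_pos"];print(s["t"],e,s["tool_rot"])
f=robot.grab_frame("wrist");cv2.imwrite("pics/w16.png",f[:,:,::-1])
h=cv2.cvtColor(f,cv2.COLOR_RGB2HSV)
zt=e[2]+.0128
for c in blobs(f,(15,110,60),(35,255,255),800): print(cv2.boundingRect(c),*rim("wrist",c,.054,s))
m=cv2.inRange(h,(0,0,0),(180,110,95));k=np.zeros_like(m);cv2.circle(k,(320,254),72,255,-1);m&=k
# disc lower edge: along radial lines from the centre, below sides, to first wood/bright pixel
g=h[:,:,2].astype(float);sat=h[:,:,1]
P=[]
for t in np.radians(list(range(55,126,3))):
    for r in np.arange(50,85,.5):
        x,y=320+r*np.cos(t),254+r*np.sin(t)
        if sat[int(round(y)),int(round(x))]>115: P.append((x,y));break
P=np.array(P);print(len(P),P[:,1].max() if len(P) else 0)
# fixed diameter fit
from scipy.optimize import least_squares
Q=np.array([ray("wrist",p,zt,s)[:2] for p in P])
r=least_squares(lambda c:np.hypot(*(Q-c).T)-.032,e[:2],loss="soft_l1",f_scale=.0005);print("disc",r.x,np.abs(r.fun).mean())
m=cv2.inRange(h,(0,0,110),(180,60,255));k[:]=0;cv2.circle(k,(320,256),45,255,-1);m&=k
for c in cv2.findContours(m,cv2.RETR_EXTERNAL,cv2.CHAIN_APPROX_NONE)[0]:
    if cv2.contourArea(c)>300: print("bright",cv2.boundingRect(c),*rim("wrist",c,zt,s))
E
```

```text
28.6667 [0.46797275 0.21941312 0.08011871] [-1.79855671e+02 -5.31070078e-02  1.34996932e+02]
(367, 287, 30, 55) [0.53782    0.20621006] 0.028409952466387646
(247, 157, 149, 80) [0.46748445 0.21888689] 0.0845902016153994
(382, 46, 108, 123) [0.46526964 0.31048481] 0.0619691397360109
15 332.8075599705261
disc [0.46512135 0.2159499 ] 0.0021146930280999646
bright (288, 226, 64, 60) [0.46625024 0.2194083 ] 0.029596803465626625
```

Emit:
send_rows(deltas=[[0,0,0,0.15,-0.1,-0.4,1],[0,0,0,0.15,-0.1,-1,1],[0,0,0,0.15,-0.1,-1.5,1],[0,0,0,0.15,-0.1,-2,1],[0,0,0,0.15,-0.1,-2.4,1],[0,0,0,0.15,-0.1,-2.7,1],[0,0,0,0.15,-0.1,-2.7,1]])

```text
t: 29.3
eef_pos: [0.4698, 0.2186, 0.0535]
tool_rot: [-179.9, -0.0, 135.0]
contact_force: [0.1, 0.0, -2.9]
width: 0.06
grasp_force: 65.7
```

Emit:
send_rows(deltas=[[0,0,0,0,0,-0.1,1],[0,0,0,0,0,-0.1,-0.5],[0,0,0,0,0,-0.1,-0.6],[0,0,0,0,0,-0.1,-0.7],[0,0,0,0,0,-0.1,-0.75],[0,0,0,0,0,0.5,-0.8],[0,0,0,0,0,2,-0.8],[0,0,0,0,0,4.5,-0.9],[0,0,0,0,0,8,-1],[0,0,0,0,0,12,-1]])

```text
t: 30.13
eef_pos: [0.4691, 0.2182, 0.1749]
tool_rot: [-179.8, -0.1, 135.0]
contact_force: [1.2, 0.3, -0.9]
width: 0.0852
grasp_force: 0.0
```

Emit:
send_rows(deltas=[[0,0,0,-0.5,-2,0,-1],[0,0,0,-1,-6,1,-1],[0,0,0,-2,-10,2,-1],[0,0,0,-2,-12,3,-1],[0,0,0,-2,-12,3,-1],[0,0,0,-2,-12,3,-1]])

```text
t: 30.63
eef_pos: [0.4508, 0.0975, 0.2056]
tool_rot: [179.9, 0.1, 134.8]
contact_force: [-0.7, 1.5, 0.0]
width: 0.0852
grasp_force: 0.0
```

```bash
python3 - <<'E'
from h import *
s=robot.read_state();e=s["eef_pos"];print(s["t"],e,s["width"])
a=robot.grab_frame("wrist");b=robot.grab_frame("top");c=robot.grab_frame("scene")
for n,f in zip("wts",(a,b,c)): cv2.imwrite(f"pics/end_{n}.png",f[:,:,::-1])
o=cv2.imread("pics/top0.png")[:,:,::-1];os=cv2.imread("pics/scene0.png")[:,:,::-1]
for nm,x,y in(("beaker",352,201),("red",441,247)):
    print(nm,"top diff",np.abs(b[y-12:y+12,x-12:x+12].astype(int)-o[y-12:y+12,x-12:x+12]).mean())
for nm,x,y in(("beaker",341,230),("red",344,321)):
    print(nm,"scene diff",np.abs(c[y-14:y+14,x-10:x+10].astype(int)-os[y-14:y+14,x-10:x+10]).mean())
u=[proj("wrist",p,s) for p in((.468,.2184,.065),(.5596,.2218,.067),(.4646,.31,.079))];print(u)
x,y=[int(np.mean([q[i] for q in u])) for i in(0,1)]
print(x,y)
W=cv2.resize(a[max(0,y-100):y+100,max(0,x-100):x+100],(400,400))
C=cv2.resize(c[125:205,235:315],(400,400),interpolation=2)
cv2.imwrite("pics/end.png",np.hstack([W,C])[:,:,::-1])
E
```

```text
30.6333 [0.45078783 0.09752018 0.20560213] 0.08516119133903559
beaker top diff 3.2395833333333335
red top diff 2.892939814814815
beaker scene diff 3.707738095238095
red scene diff 3.3404761904761906
[array([431.65492295, 102.33789429]), array([499.42280435, 172.77859806]), array([526.190172  ,  10.89806206])]
485 95
```

View pics/end.png

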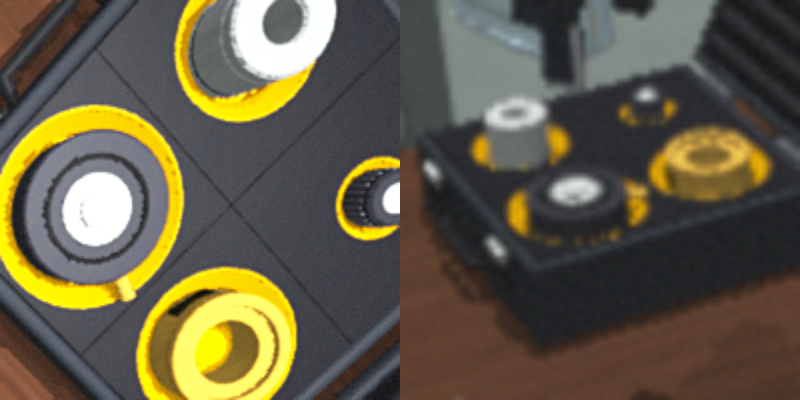

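```bash
python3 -c "
from plant import robot
print(robot.sign_off())"
```

```text
the job is handed in; nothing more can be done
None
```

The plunger, die body, ring and vacuum base are packed upright in their recesses, in the order asked, and handed in at about 31 s, with the beaker and red vial undisturbed in the camera views; I viewed 15 pictures, one over the limit of 14.

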